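# Clear the bottle and hold the spring-return valve open

## Robot

A 6-joint arm with a two-finger parallel gripper is mounted at the origin on a cart in front of the work surface, level with it; the furniture and walls round the work are solid. World frame = base frame: x ahead of the robot, y to its left, z up, the work surface at z = 0. Lengths are in m, angles in degrees, forces in N, time in s.
With the tool pointing down it reaches from about 0.3 to 0.85 m from the base axis. Payload 5.4 kg.
Tool frame: the origin (TCP) lies on the centre line of the jaws, within the pads' length; the fingertips stand 25 mm ahead of it and the grasp point (between the pads) lies 6 mm ahead of it (env.tips_ahead is the distance from the TCP to the fingertips, in m); z points along the fingers, y is the line along which they close (so a half turn about z gives the same grasp; the last joint's range is limited). The gripper opens to 85 mm and grips with 20 to 120 N. Pads are 22 mm wide; open, the fingers measure 114 mm over their backs; the gripper's body (76 mm by 85 mm) begins 54 mm behind the grasp point. The pads swing forward as they close: fully open they stand 13 mm farther back than shut.
Start: joints at [52.133, 9.076, 91.501, -0, 79.423, -12.038], TCP at [0.251, 0.518, 0.256] pointing down, gripper open.
Joint ranges: [-166.64, 166.64], [-54.1, 131.32], [10.49, 154.53], [-73.88, 253.88], [9.74, 151.15], [-171.62, 171.62]. Speed limits (degrees/s): [147.25, 147.25, 180, 180, 180, 180].

## Interface

Orientations are given as a 3x3 rotation matrix whose columns are the frame's x, y, z axes.
In Python, from bench import get_state, vision, env gives the robot as it stands.
- The arm moves only by the tool jog_arm, never from a script. Its argument "motion" is a list of rows, each a list of 3 entries, a list of its own where there are three numbers: the shift along the tool's x, y, z in cm, then the turn, a rotation vector about the tool's x, y, z in rad, then the finger opening in cm, from 0 to 8.54. In form: [[[x, y, z], [wx, wy, wz], jaw], ...]. A call has 1 to 5 rows; each row shifts and turns the commanded pose from where the row before left it, along the tool's axes as they then stand; what a row does not reach is not made up. A row lasts 1/8 s, in which the tool goes at most 62.5 mm and 10.7 degrees, less where a joint would pass 70% of its speed; a pose out of reach is approached as far as the arm can. A call is refused whole if a number of a shift passes 6.25 or a number of a turn 0.188, either way. A call with a gripper value outside its range is refused whole. The fingers move at their own pace and stop on an object; "squeeze" is the grip in N (left out, the last holds). Time passes only in rows, so rows that do not move let the fingers close. It gives the time, the measured TCP pose, the force, the opening and the grip force at its end, in the units of the state.
- get_state(): the state, without advancing time (a new reading comes with each control period).
- vision.grab_frame(name): name is "scene" or "side" or "wrist"; returns a dict with "img" (400x640x3 uint8, blue, green, red), "K" (3x3 intrinsics, pixels), "R" (3x3) and "t" (3): a world point X has camera coordinates R X + t. Camera axes: x right, y down, z forward; pixel columns grow to the right and rows downward; lengths in m; the calibration is good to about 2 mm. A picture is of the moment at which its call begins. There is no depth.
- env.finish_job(): hands the job in; it is judged then, once.
The state is a dict: "clock": time; "joint_positions": joint angles; "joint_vel": joint speeds; "joint_torque": joint torques, N m; "position": TCP position; "tool_rot": TCP orientation; "ft_force": force on the tool from outside, world axes, zero at the start; "wrist_torque": the same for the moment, N m; "gripper_width": opening from 0.0 (shut) to 1.0 (fully open); "finger_force": force on a finger pad.
Only numpy, scipy, OpenCV 4.12 (cv2) and the standard library are available. Lean on these libraries where they do the work, as an engineer would, in place of code of your own. Each camera call takes 0.05 s, during which the arm holds its last target. There are 200 camera calls.

## Task

A small bottle stands in the way of the spring-return valve's lever: first set it down (do not drop it) upright in the empty shallow tray and let go of it. Then take the lever by its upright knob, swing it anticlockwise (seen from above) against its spring until the thin pointer at its tail stands between the two upright pins, without swinging the pointer well past the second pin, and finish while still holding it there with the gripper, because the valve shuts when let go. Keep the bottle standing and leave everything else where it is.

Things in the scene. Friction and masses are not known exactly. Their poses are not given: they have to be found in the camera images.
- valve: Grey and steel valve fixed to the bench: round flange 72 mm across, steel pillar, spout along its own +x, dark swing lever on top. Origin: centre of the flange's underside, on the lever's vertical hinge axis; z up. At joint value 0 the lever points along the valve's own +y; it opens anticlockwise seen from above, towards the valve's own -x.
- index (a point): Point midway between the two dark upright index pins (each 6 mm thick, 75 mm from the hinge axis, 18 mm apart, tops at this point's height, 80 mm above the bench) on the valve's aluminium arc. The lever's pointer stands at the first pin at joint value 0.88 and at the second at 1.12, here at 1.0.
- lever (a joint): Swing angle of the lever in rad about the vertical axis through the valve's origin: 0 shut (start), grows anticlockwise from above, hard stop at 1.5. A spring pulls it back to 0: 0.3 N m at 0, rising 0.6 N m per rad (about 6.4 N at the knob at 1.0). Aim for about 1.0, midway between the pins.
- knob (a point): Point on the lever's upright round black knob: 22 mm thick, 140 mm from the hinge axis; this point is 105 mm above the bench, the knob's top is at 132 mm, its foot on the lever bar (14 mm wide, 66 to 74 mm above the bench) at 74 mm. The knob turns with the lever, rigidly.
- pointer_tip (a point): Tip of the lever's thin tail pointer (4 mm wide), 66 mm from the hinge axis on the side opposite the knob, 70 mm above the bench.
- bottle: Loose small reagent bottle with screw cap, round, 44 mm across and 89 mm tall, about 0.15 kg, standing in the path that the lever must sweep. Origin: centre of its underside; z up. The body may be gripped anywhere from 20 to 55 mm above its foot.
- tray: Fixed grey shallow square tray, 82 x 82 mm outside, 14 mm high, walls and floor 4 mm thick, empty. Origin: centre of its underside; z up.
- beaker: Bystander: glass beaker, 48 mm across, 58 mm tall; origin at the centre of its underside.
- flask: Bystander: conical flask, 62 mm across, 102 mm tall; origin at the centre of its underside.
- cup: Bystander: specimen cup with screw lid, 62 mm across, 68 mm tall; origin at the centre of its underside.
- tape: Bystander: roll of tape, 92 mm across, 48 mm tall; origin at the centre of its underside.
- timer: Bystander: lab timer, 70 x 66 mm, 19 mm tall; origin at the centre of its underside.
Mind the look-alikes: they are no part of the job. Leave any purple look-alike of the tray alone.

How it is judged (in metres and radians):
On the way, in this order (a step that is already met when the one before it is completed fails the run):
1. the bottle stands upright in the tray, let go, the lever still shut (horizontal distance between bottle and tray below 0.024 m and height (world z) of bottle below 0.009 m and angle between bottle's own z axis and vertical below 0.1 rad and contact force between the fingers and bottle below 0.1 N and value of joint lever below 0.1 rad), for 0.2 s.
2. the gripper holds the lever with its pointer between the two pins for a second (value of joint lever between 0.86 and 1.14 rad and contact force between the fingers and valve above 1.5 N), for 1 s.
At the end, for the whole second after the job is handed in: The program ends while the gripper holds the lever (finger contact over 1.5 N) still at a joint value of 0.86 to 1.14 rad, pointer between the pins, and the bottle stands upright, let go, on the tray's floor (all of step 2 and velocity of joint lever between -0.1 and 0.1 rad/s and horizontal distance between bottle and tray below 0.024 m and height (world z) of bottle below 0.009 m and angle between bottle's own z axis and vertical below 0.1 rad and contact force between the fingers and bottle below 0.1 N); the arm keeps its last pose, push and grip.
It fails at once if the lever is swung past the second pin by more than about 8 degrees (value of joint lever above 1.26 rad).
It fails at once if the lever is swung before the bottle is in the tray (value of joint lever above 0.25 rad and horizontal distance between bottle and tray above 0.05 m).
It fails at once if the bottle is dropped: let go over the tray more than 25 mm above its floor (horizontal distance between bottle and tray below 0.06 m and height (world z) of bottle above 0.029 m and contact force between anything else and bottle below 0.05 N).
It fails at once if the bottle is tipped over (angle between bottle's own z axis and vertical above 0.7 rad).
It fails at once if a bystander is shifted more than 30 mm or tipped over (distance of any of beaker, flask, cup, tape, timer from where it was at the start of the episode above 0.03 m or angle between any of beaker, flask, cup, tape, timer's own z axis and vertical above 0.5 rad).
It also fails if it takes over 61 s, if anything falls off the work surface, if the arm or the gripper's body presses on something with over 40 N, if the wrist force passes 120 N, or if a joint passes its speed limit or range.

## Working session

There is one attempt and no reset: what is moved stays moved. The work goes in short steps, Python scripts to look and compute and a tool call to move; the robot and the scene stay as the last step left them, time stands still between calls to the robot, and variables do not carry over. Pictures are saved under pics/ and viewed, at most 10 in all, crops included, and the job is handed in when it is done.

Besides the shell and the picture viewer there is one more tool, called in YAML: its name, and indented under it one key for each argument. jog_arm: Moves the arm, as the interface text tells. Its arguments: {"type":"object","properties":{"motion":{"type":"array"},"squeeze":{"type":"number"}},"required":["motion"]}

```bash
mkdir -p pics; python3 - <<'E'
from bench import get_state, vision, env
import cv2,numpy as np
s=get_state(); print(s['clock'],s['position'],np.round(s['tool_rot'],3).tolist())
for n in ['scene','side']:
    f=vision.grab_frame(n); cv2.imwrite(f'pics/{n}0.png',f['img']); np.savez(f'pics/{n}.npz',K=f['K'],R=f['R'],t=f['t'])
    print(n,-f['R'].T@f['t'])
E
```

```text
0.0 [0.25017818 0.51709123 0.25529897] [[-0.9, 0.436, -0.001], [0.436, 0.9, -0.002], [0.0, -0.002, -1.0]]
scene [-0.09524068 -0.90769424  0.95322199]
side [ 0.29697248 -1.37656307  0.69927463]
```

View pics/scene0.png

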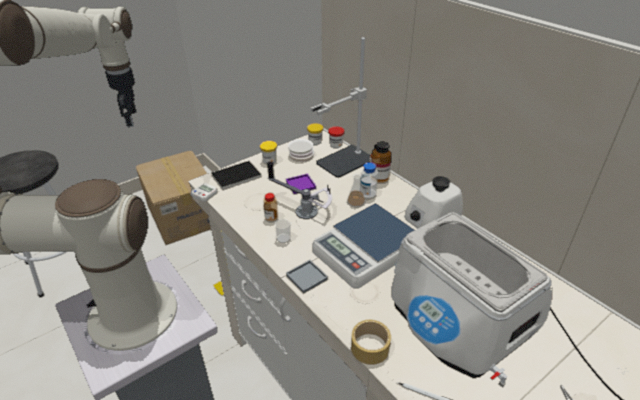

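View pics/side0.png

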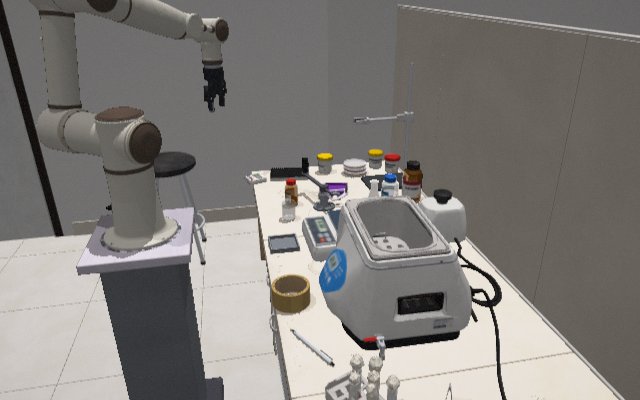

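The scene view shows these candidates:
- **Bottle:** the red-capped amber one at (270,207). Look-alikes are the large amber one at (381,162) and the blue-capped one at (369,180).
- **Tray:** the grey one at (307,276). The purple one at (300,183) and the black mats at (236,173) and (344,160) are not it.
- **Valve:** at (307,208), with the knob at (270,170).
- **Beaker:** at (283,231).

I'll check these in one close crop.

```bash
python3 - <<'E'
import cv2
i=cv2.imread('pics/scene0.png')[150:300,230:390]
cv2.imwrite('pics/c1.png',cv2.resize(i,None,fx=5,fy=4,interpolation=cv2.INTER_CUBIC)[:600])
E
```

```text
(no output)
```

View pics/c1.png

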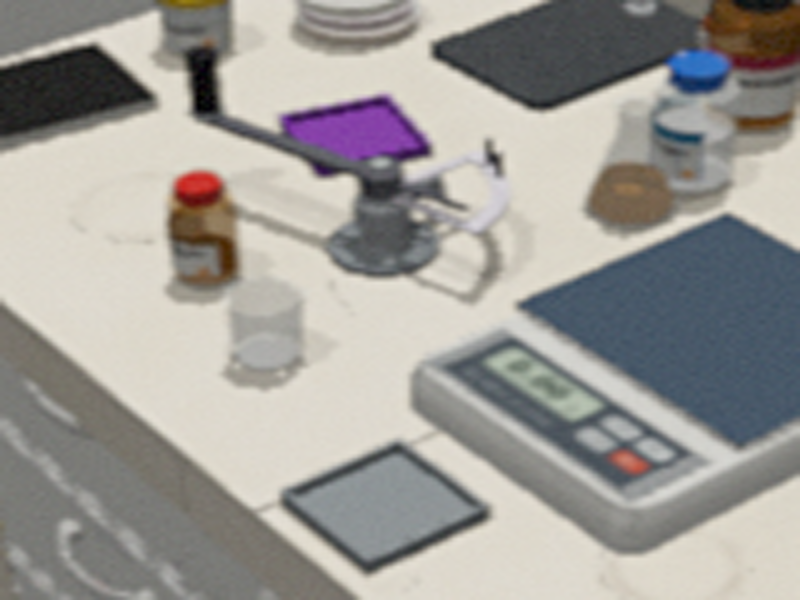

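```bash
cat > h.py <<'E'
import numpy as np
def ray(name,u,v,z,d='pics/'):
    f=np.load(d+name+'.npz') if isinstance(name,str) else name
    c=-f['R'].T@f['t']; r=f['R'].T@np.linalg.solve(f['K'],[u,v,1.]); return c+(z-c[2])/r[2]*r
def proj(f,X): p=f['K']@(f['R']@np.array(X)+f['t']); return p[:2]/p[2]
E
python3 - <<'E'
from h import *
P=lambda x,y,z:ray('scene',x/5+230,y/4+150,z)
for n,x,y,z in [('bottop',199,181,.089),('botbase',203,275,0),('knobtop',203,52,.132),('knobfoot',207,112,.074),('hinge',382,165,.08),('flange',383,247,.006),('pinA',488,142,.08),('pinB',497,150,.08),('beaker',266,350,0),('flask',631,205,0)]+[('tray',a,b,.014) for a,b in((400,443),(490,512),(370,572),(282,497))]:
    print(n,P(x,y,z).round(3))
E
```

```text
bottop [0.48  0.099 0.089]
botbase [0.476 0.099 0.   ]
knobtop [0.544 0.188 0.132]
knobfoot [0.544 0.19  0.074]
hinge [0.585 0.057 0.08 ]
flange [0.579 0.052 0.006]
pinA [0.654 0.041 0.08 ]
pinB [0.652 0.029 0.08 ]
beaker [0.458 0.003 0.   ]
flask [0.742 0.002 0.   ]
tray [ 0.454 -0.135  0.014]
tray [ 0.453 -0.216  0.014]
tray [ 0.372 -0.219  0.014]
tray [ 0.374 -0.137  0.014]
```

The crop confirms the picks. The red-capped amber bottle is at about (0.478, 0.099), the grey tray at (0.413, -0.177), the hinge at (0.581, 0.053) and the knob at (0.544, 0.19). The beaker is at about (0.458, 0.005). I'll move above the bottle.

jog_arm:
  motion:
    - [[-3.9, -2.8, 0], [0, 0, 0], 8.5]
    - [[-3.9, -2.8, 0], [0, 0, 0], 8.5]
    - [[-3.9, -2.8, 0], [0, 0, 0], 8.5]
    - [[-3.9, -2.8, 0], [0, 0, 0], 8.5]
    - [[-3.9, -2.8, 0], [0, 0, 0], 8.5]

```text
clock: 0.72
position: [0.3653, 0.3051, 0.2559]
tool_rot: [[-0.9, 0.435, -0.0], [0.435, 0.9, -0.0], [0.0, -0.0, -1.0]]
ft_force: [1.0, 0.4, 0.8]
gripper_width: 0.995
finger_force: 0.0
```

jog_arm:
  motion:
    - [[-3.9, -2.8, 0], [0, 0, 0], 8.5]
    - [[-3.9, -2.8, 0], [0, 0, 0], 8.5]
    - [[-3.9, -2.8, 0], [0, 0, 0], 8.5]
    - [[-3.9, -2.8, 0], [0, 0, 0], 8.5]
    - [[-3.9, -2.8, 0], [0, 0, 0], 8.5]

```text
clock: 1.35
position: [0.4799, 0.0941, 0.2559]
tool_rot: [[-0.9, 0.436, -0.0], [0.436, 0.9, 0.0], [0.001, -0.0, -1.0]]
ft_force: [0.5, -0.1, 1.0]
gripper_width: 0.997
finger_force: 0.0
```

jog_arm:
  motion:
    - [[0, 0, 0], [0, 0, 0.18], 8.5]
    - [[0, 0, 0], [0, 0, 0.18], 8.5]
    - [[0, 0, 0], [0, 0, 0.18], 8.5]
    - [[0, 0, 0], [0, 0, 0.18], 8.5]
    - [[0, 0, 0], [0, 0, 0.18], 8.5]

```text
clock: 1.98
position: [0.4792, 0.0956, 0.2558]
tool_rot: [[-0.212, 0.977, -0.001], [0.977, 0.212, 0.0], [0.0, -0.001, -1.0]]
ft_force: [0.2, -0.4, -0.5]
gripper_width: 0.992
finger_force: 0.0
```

jog_arm:
  motion:
    - [[0, 0, 0], [0, 0, 0.18], 8.5]
    - [[0, 0, 0], [0, 0, 0.18], 8.5]
    - [[0, 0, 0], [0, 0, 0], 8.5]
    - [[0, 0, 0], [0, 0, 0], 8.5]

```text
clock: 2.48
position: [0.4794, 0.0956, 0.2561]
tool_rot: [[0.137, 0.991, -0.0], [0.991, -0.137, 0.0], [-0.0, -0.0, -1.0]]
ft_force: [0.7, -0.0, -0.4]
gripper_width: 0.997
finger_force: 0.0
```

```bash
python3 - <<'E'
from bench import get_state, vision, env
import cv2,numpy as np
s=get_state(); print(s['clock'],s['position'],np.round(s['tool_rot'],3).tolist(),s['joint_positions'])
f=vision.grab_frame('wrist'); cv2.imwrite('pics/w1.png',f['img']); np.savez('pics/w1.npz',K=f['K'],R=f['R'],t=f['t'])
from h import proj
for X in [(.478,.099,.089),(.478,.099,0),(.544,.19,.132),(.458,.003,.058),(.581,.053,.08)]: print(X,proj(f,X).round())
E
```

```text
2.475 [0.47941675 0.09561101 0.25606397] [[0.137, 0.991, -0.0], [0.991, -0.137, 0.0], [-0.0, -0.0, -1.0]] [-2.91902670e+00 -3.90151614e+00  1.04955502e+02  2.19207760e-04
  7.89735591e+01  4.93122307e+00]
(0.478, 0.099, 0.089) [314. 184.]
(0.478, 0.099, 0) [315. 163.]
(0.544, 0.19, 0.132) [397.  50.]
(0.458, 0.003, 0.058) [308. 271.]
(0.581, 0.053, 0.08) [437. 216.]
```

View pics/w1.png

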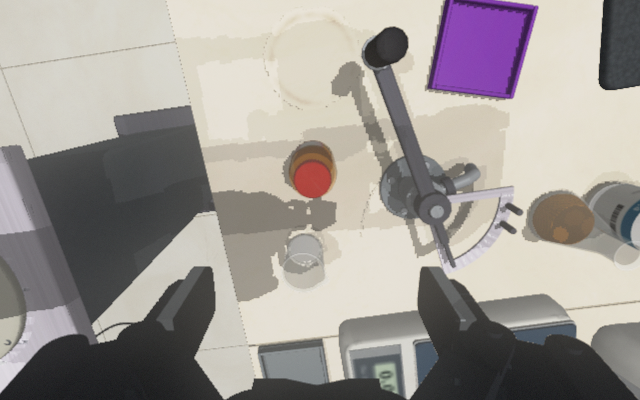

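The wrist view shows the cap at (312,180), the knob top at (391,46), the hinge cap at (434,210), the pins at about (513,209) and (508,227), and the beaker bottom ring at (305,247).

```bash
python3 - <<'E'
from h import *
for n,u,v,z in [('cap',312,180,.089),('knob',391.5,45.5,.132),('hinge',434.5,210,.08),('pin1',513,207,.08),('pin2',506,224,.08),('beakerbase',304,246,0),('ptr',453,263,.07),('tray',260,347,.014),('tr2',327,341,.014)]: print(n,ray('w1',u,v,z).round(4))
E
```

```text
cap [0.4765 0.1029 0.089 ]
knob [0.5405 0.1932 0.132 ]
hinge [0.5791 0.0589 0.08  ]
pin1 [0.6474 0.0522 0.08  ]
pin2 [0.6417 0.0368 0.08  ]
beakerbase [0.4519 0.004  0.    ]
ptr [ 0.5976 -0.0014  0.07  ]
tray [ 0.3795 -0.1169  0.014 ]
tr2 [ 0.4624 -0.1194  0.014 ]
```

jog_arm:
  motion:
    - [[0.5, -0.3, 4], [0, 0, 0], 8.5]
    - [[0, 0, 4], [0, 0, 0], 8.5]
    - [[0, 0, 4], [0, 0, 0], 8.5]
    - [[0, 0, 3.3], [0, 0, 0], 8.5]
    - [[0, 0, 2.5], [0, 0, 0], 8.5]

```text
clock: 3.15
position: [0.4766, 0.101, 0.0767]
tool_rot: [[0.138, 0.99, -0.002], [0.99, -0.138, 0.0], [-0.0, -0.002, -1.0]]
ft_force: [-0.1, 0.1, 0.3]
gripper_width: 0.997
finger_force: 0.0
```

jog_arm:
  motion:
    - [[0, 0, 2.5], [0, 0, 0], 8.5]
    - [[0, 0, 0], [0, 0, 0], 8.5]
    - [[0, 0, 0], [0, 0, 0], 6]
    - [[0, 0, 0], [0, 0, 0], 4.8]
    - [[0, 0, 0], [0, 0, 0], 4.8]
  squeeze: 25

```text
clock: 3.78
position: [0.478, 0.1009, 0.0542]
tool_rot: [[0.139, 0.99, 0.002], [0.99, -0.139, -0.0], [0.0, 0.002, -1.0]]
ft_force: [0.7, -0.6, 0.9]
gripper_width: 0.56
finger_force: 0.0
```

jog_arm:
  motion:
    - [[0, 0, 0], [0, 0, 0], 4]
    - [[0, 0, 0], [0, 0, 0], 4]
    - [[0, 0, 0], [0, 0, 0], 3.5]
    - [[0, 0, 0], [0, 0, 0], 3.5]

```text
clock: 4.28
position: [0.4777, 0.101, 0.0542]
tool_rot: [[0.139, 0.99, 0.001], [0.99, -0.139, -0.0], [0.0, 0.001, -1.0]]
ft_force: [-2.5, 0.2, 6.5]
gripper_width: 0.501
finger_force: 25.1
```

jog_arm:
  motion:
    - [[0, 0, -1], [0, 0, 0], 3.5]
    - [[0, 0, -3], [0, 0, 0], 3.5]
    - [[0, 0, -3], [0, 0, 0], 3.5]
    - [[0, 0, -3], [0, 0, 0], 3.5]
    - [[-1.5, 0, 0], [0, 0, 0], 3.5]

```text
clock: 4.9
position: [0.477, 0.086, 0.1558]
tool_rot: [[0.138, 0.99, 0.006], [0.99, -0.138, -0.0], [0.0, 0.006, -1.0]]
ft_force: [-0.2, 0.3, -1.1]
gripper_width: 0.504
finger_force: 26.1
```

jog_arm:
  motion:
    - [[-3.4, -0.3, 0], [0, 0, 0], 3.5]
    - [[-3.4, -0.3, 0], [0, 0, 0], 3.5]
    - [[-3.4, -0.4, 0], [0, 0, 0], 3.5]
    - [[-3.4, -0.4, 0], [0, 0, 0], 3.5]
    - [[-3.4, -0.4, 0], [0, 0, 0], 3.5]

```text
clock: 5.52
position: [0.4319, -0.081, 0.1516]
tool_rot: [[0.14, 0.99, -0.002], [0.99, -0.14, 0.001], [0.0, -0.003, -1.0]]
ft_force: [0.4, 0.1, -2.2]
gripper_width: 0.506
finger_force: 26.1
```

jog_arm:
  motion:
    - [[-3.4, -0.4, 0], [0, 0, 0], 3.5]
    - [[-3.4, -0.4, 0], [0, 0, 0], 3.5]
    - [[-2, 0, 0], [0, 0, 0], 3.5]
    - [[-1.1, 0, 0], [0, 0, 0], 3.5]
    - [[0, 0, 0], [0, 0, 0], 3.5]

```text
clock: 6.15
position: [0.4112, -0.1768, 0.1525]
tool_rot: [[0.141, 0.99, -0.001], [0.99, -0.141, 0.001], [0.001, -0.001, -1.0]]
ft_force: [-0.0, 0.5, -1.3]
gripper_width: 0.504
finger_force: 26.1
```

```bash
python3 - <<'E'
from bench import get_state, vision, env
import cv2,numpy as np
s=get_state(); print(s['clock'],s['position'],s['gripper_width'],s['finger_force'])
f=vision.grab_frame('wrist');np.savez('pics/w2.npz',K=f['K'],R=f['R'],t=f['t'])
g=vision.grab_frame('scene')['img'][200:320,210:370]
cv2.imwrite('pics/w2.png',np.vstack([f['img'][150:400],cv2.resize(g,(640,350))[:350]]))
E
```

```text
6.15 [ 0.41124027 -0.17682803  0.15245351] 0.5041076740822977 26.07705579372123
```

View pics/w2.png

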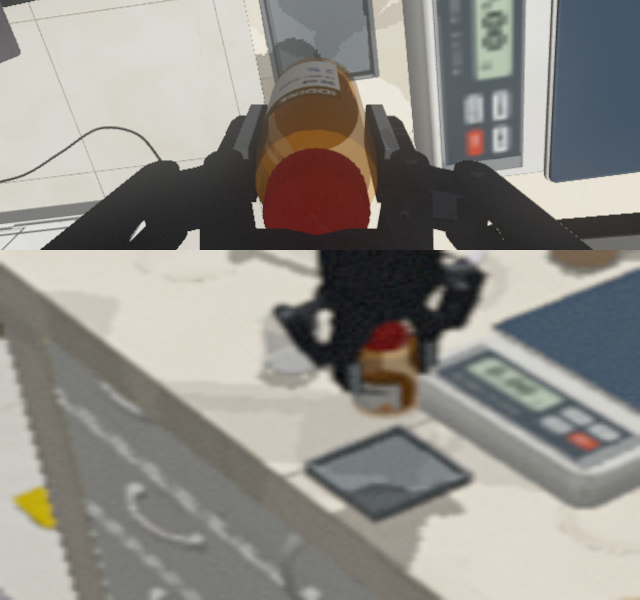

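```bash
python3 - <<'E'
from h import *
f=np.load('pics/w2.npz')
print(ray('w2',378,225,.014).round(4),ray('w2',263,160,.014).round(4),ray('w2',372,160,.014).round(4))
for X in [(.372,-.218,.014),(.453,-.218,.014),(.453,-.136,.014),(.372,-.136,.014)]: print(X,proj(f,X).round())
E
```

```text
[ 0.4552 -0.2052  0.014 ] [ 0.3762 -0.1422  0.014 ] [ 0.4554 -0.1535  0.014 ]
(0.372, -0.218, 0.014) [276. 253.]
(0.453, -0.218, 0.014) [377. 240.]
(0.453, -0.136, 0.014) [366. 137.]
(0.372, -0.136, 0.014) [256. 153.]
```

```bash
python3 - <<'E'
from h import *
from bench import vision
import cv2
f=vision.grab_frame('wrist'); s=np.load('pics/scene.npz'); sd=vision.grab_frame('side')
print('cap in scene pred',proj(s,(.411,-.177,.187)),'seen 307,228', ray('scene',307,228.1,.187))
a=cv2.resize(f['img'][90:250,220:420],(800,600)) 
b=cv2.resize(sd['img'][205:265,255:315],(200,200)); a[:200,:200]=b
cv2.imwrite('pics/c2.png',a)
E
```

```text
cap in scene pred [304.58849339 227.27832659] seen 307,228 [ 0.41380825 -0.18308119  0.187     ]
```

View pics/c2.png

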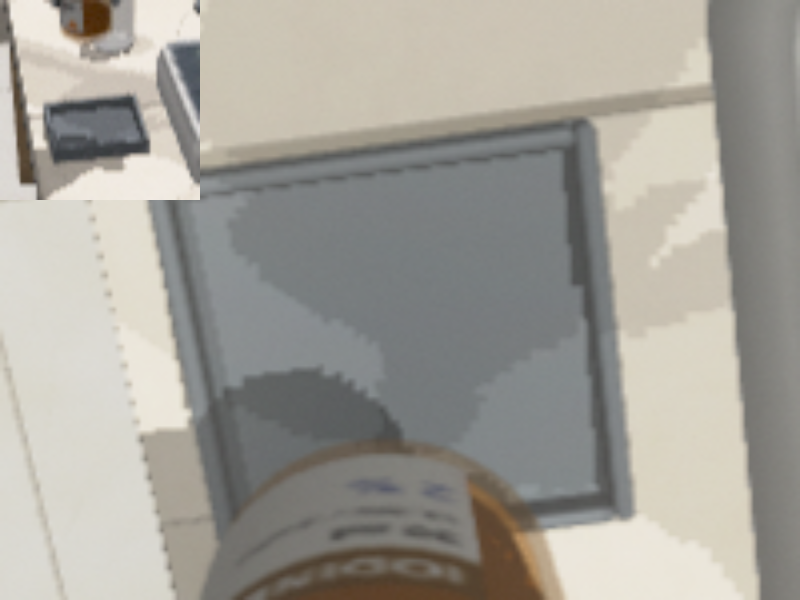

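```bash
python3 - <<'E'
from h import *
for p in [(268.2,236.5),(297,234.1),(300,250),(270.6,252)]: print('side',ray('side',*p,.014).round(4))
for p in [(257.5,138),(368,122.5),(378,228.1)]: print('wrist',ray('w2',*p,.014).round(4))
E
```

```text
side [ 0.3765 -0.1336  0.014 ]
side [ 0.461  -0.1374  0.014 ]
side [ 0.4555 -0.2295  0.014 ]
side [ 0.3746 -0.2228  0.014 ]
wrist [ 0.3752 -0.1258  0.014 ]
wrist [ 0.4552 -0.1262  0.014 ]
wrist [ 0.455  -0.2078  0.014 ]
```

jog_arm:
  motion:
    - [[0.3, 0.3, 2.5], [0, 0, 0], 3.5]
    - [[0, 0, 2.5], [0, 0, 0], 3.5]
    - [[0, 0, 2], [0, 0, 0], 3.5]
    - [[0, 0, 1], [0, 0, 0], 3.5]
    - [[0, 0, 0], [0, 0, 0], 3.5]

```text
clock: 6.98
position: [0.4151, -0.1735, 0.0729]
tool_rot: [[0.139, 0.99, -0.001], [0.99, -0.139, 0.001], [0.001, -0.001, -1.0]]
ft_force: [-0.4, -0.6, -1.4]
gripper_width: 0.503
finger_force: 26.0
```

```bash
python3 - <<'E'
from h import *
from bench import vision,get_state
import cv2
print(get_state()['position'])
s=vision.grab_frame('scene')['img'][225:305,270:350]; d=vision.grab_frame('side')['img'][200:260,255:315]; w=vision.grab_frame('wrist')['img'][60:400,160:500]
r=lambda i:cv2.resize(i,(400,400))
cv2.imwrite('pics/c3.png',cv2.resize(np.hstack([r(d),r(w)]),(800,400)))
E
```

```text
[ 0.41510795 -0.17353535  0.07294882]
```

View pics/c3.png

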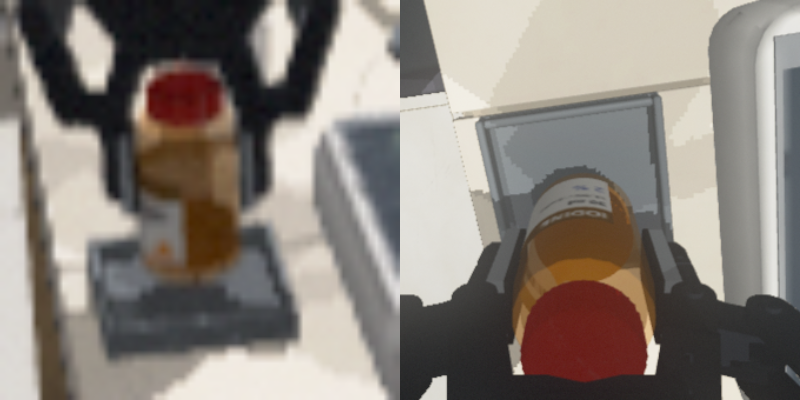

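```bash
python3 - <<'E'
from h import *
q=lambda x,y,z:ray('side',255+x*.15,200+y*.15,z).round(4)
print('bottle front',q(190,278,.0187),'back rim',q(92,243,.014),q(272,238,.014),'front rim',q(105,328,.014),q(297,318,.014),'front foot',q(112,357,0),q(297,340,0))
f=np.load('pics/side.npz'); print((proj(f,(.415,-.1955,.0187))-[255,200])/.15)
E
```

```text
bottle front [ 0.4157 -0.1819  0.0187] back rim [ 0.3782 -0.1337  0.014 ] [ 0.4561 -0.1462  0.014 ] front rim [ 0.3765 -0.2078  0.014 ] [ 0.4563 -0.2169  0.014 ] front foot [ 0.3786 -0.2084  0.    ] [ 0.4567 -0.2113  0.    ]
[192.41604077 293.82255531]
```

```bash
python3 - <<'E'
from h import *
from bench import vision
import cv2
def red(i,x0,x1,y0,y1):
    h=cv2.cvtColor(i,cv2.COLOR_BGR2HSV); m=((h[...,0]<7)|(h[...,0]>173))&(h[...,1]>130)&(h[...,2]>60)
    m=m.astype(np.uint8); k=np.zeros_like(m); k[y0:y1,x0:x1]=1; ys,xs=np.nonzero(m*k); return xs.mean(),ys.mean(),len(xs)
def tray(i,x0,x1,y0,y1):
    pass
for n,a,b in [('scene',(255,285,190,215),(280,340,215,285)),('side',(280,300,175,200),(265,305,195,240))]:
    i0=cv2.imread(f'pics/{n}0.png'); i1=vision.grab_frame(n)['img']
    p,q=red(i0,*a),red(i1,*b); print(n,p,q,ray(n,*p[:2],.083).round(4),ray(n,*q[:2],.083+.0187).round(4))
E
```

```text
scene (np.float64(269.1290322580645), np.float64(196.7258064516129), 62) (np.float64(308.53968253968253), np.float64(251.47619047619048), 63) [0.4786 0.1009 0.083 ] [ 0.4197 -0.178   0.1017]
side (np.float64(290.08), np.float64(181.54), 50) (np.float64(282.13513513513516), np.float64(214.22972972972974), 74) [0.476  0.1026 0.083 ] [ 0.4166 -0.1734  0.1017]
```

jog_arm:
  motion:
    - [[0, 0, 0.7], [0, 0, 0], 3.5]
    - [[0, 0, 0.4], [0, 0, 0], 3.5]
    - [[0, 0, 0.3], [0, 0, 0], 3.5]
    - [[0, 0, 0], [0, 0, 0], 3.5]

```text
clock: 7.72
position: [0.4151, -0.1739, 0.0589]
tool_rot: [[0.14, 0.99, -0.001], [0.99, -0.14, 0.001], [0.0, -0.001, -1.0]]
ft_force: [1.0, 0.6, -1.4]
gripper_width: 0.5
finger_force: 26.1
```

jog_arm:
  motion:
    - [[0, 0, 0.1], [0, 0, 0], 3.5]
    - [[0, 0, 0.05], [0, 0, 0], 3.5]
    - [[0, 0, 0], [0, 0, 0], 3.5]

```text
clock: 8.1
position: [0.4155, -0.1742, 0.0582]
tool_rot: [[0.139, 0.99, 0.0], [0.99, -0.139, -0.0], [-0.0, 0.0, -1.0]]
ft_force: [-1.8, 0.3, 3.6]
gripper_width: 0.507
finger_force: 26.4
```

jog_arm:
  motion:
    - [[0, 0, 0], [0, 0, 0], 5]
    - [[0, 0, 0], [0, 0, 0], 6]
    - [[0, 0, 0], [0, 0, 0], 7.5]
    - [[0, 0, 0], [0, 0, 0], 7.5]

```text
clock: 8.6
position: [0.4153, -0.1741, 0.0578]
tool_rot: [[0.14, 0.99, 0.0], [0.99, -0.14, -0.0], [-0.0, 0.0, -1.0]]
ft_force: [-0.5, -0.3, -0.2]
gripper_width: 0.878
finger_force: 0.0
```

jog_arm:
  motion:
    - [[0, 0, -2], [0, 0, 0], 7.5]
    - [[0, 0, -4], [0, 0, 0], 7.5]
    - [[0, 0, -4], [0, 0, 0], 7.5]
    - [[0, 0, -4], [0, 0, 0], 7.5]
    - [[0, 0, 0], [0, 0, 0], 7.5]

```text
clock: 9.22
position: [0.4172, -0.1755, 0.2014]
tool_rot: [[0.139, 0.99, 0.006], [0.99, -0.139, -0.005], [-0.004, 0.007, -1.0]]
ft_force: [0.5, 0.1, -0.7]
gripper_width: 0.878
finger_force: 0.0
```

```bash
python3 - <<'E'
from h import *
from bench import vision,get_state
import cv2
print(get_state()['position'])
s=vision.grab_frame('scene')['img'][225:305,270:350]; w=vision.grab_frame('wrist')['img'][60:400,160:500]
r=lambda i:cv2.resize(i,(400,400))
cv2.imwrite('pics/c4.png',np.hstack([r(s),r(w)]))
E
```

```text
[ 0.41721559 -0.17551374  0.20138277]
```

View pics/c4.png

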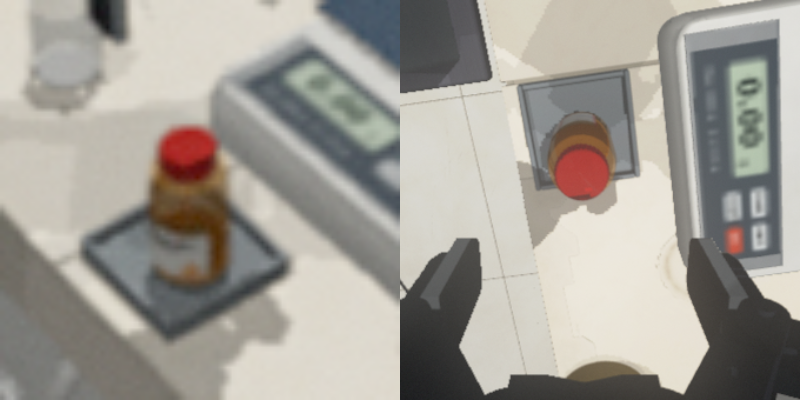

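The bottle stands upright inside the grey tray. Next is the knob.

jog_arm:
  motion:
    - [[4.7, 0.9, 0], [0, 0, 0], 7.5]
    - [[4.7, 0.9, 0], [0, 0, 0], 7.5]
    - [[4.7, 0.9, 0], [0, 0, 0], 7.5]
    - [[4.7, 0.9, 0], [0, 0, 0], 7.5]
    - [[4.7, 0.9, 0], [0, 0, 0], 7.5]

```text
clock: 9.95
position: [0.4918, 0.054, 0.1957]
tool_rot: [[0.14, 0.99, -0.003], [0.99, -0.14, 0.0], [-0.0, -0.003, -1.0]]
ft_force: [0.8, 0.2, 0.7]
gripper_width: 0.878
finger_force: 0.0
```

jog_arm:
  motion:
    - [[4.7, 0.9, 0], [0, 0, 0], 7.5]
    - [[4.7, 0.9, 0], [0, 0, 0], 7.5]
    - [[4.7, 0.9, 0], [0, 0, 0], 7.5]
    - [[0, 0, 0], [0, 0, -0.18], 7.5]
    - [[0, 0, 0], [0, 0, -0.18], 7.5]

```text
clock: 10.58
position: [0.5378, 0.1888, 0.1951]
tool_rot: [[-0.225, 0.974, -0.004], [0.974, 0.225, -0.001], [0.0, -0.004, -1.0]]
ft_force: [0.3, 0.0, 0.3]
gripper_width: 0.881
finger_force: 0.0
```

jog_arm:
  motion:
    - [[0, 0, 0], [0, 0, 0], 7.5]
    - [[0, 0, 0], [0, 0, 0], 7.5]

```text
clock: 10.82
position: [0.5385, 0.188, 0.1966]
tool_rot: [[-0.215, 0.977, -0.002], [0.977, 0.215, -0.0], [0.0, -0.002, -1.0]]
ft_force: [-0.4, 0.6, -0.9]
gripper_width: 0.878
finger_force: 0.0
```

```bash
python3 - <<'E'
from h import *
from bench import vision,get_state
import cv2
s=get_state();print(s['position'],s['tool_rot'].round(3) if hasattr(s['tool_rot'],'round') else s['tool_rot'])
f=vision.grab_frame('wrist');cv2.imwrite('pics/w3.png',f['img']); np.savez('pics/w3.npz',K=f['K'],R=f['R'],t=f['t'])
E
```

```text
[0.53849089 0.18797962 0.19662107] [[-0.215  0.977 -0.002]
 [ 0.977  0.215 -0.   ]
 [ 0.    -0.002 -1.   ]]
```

View pics/w3.png

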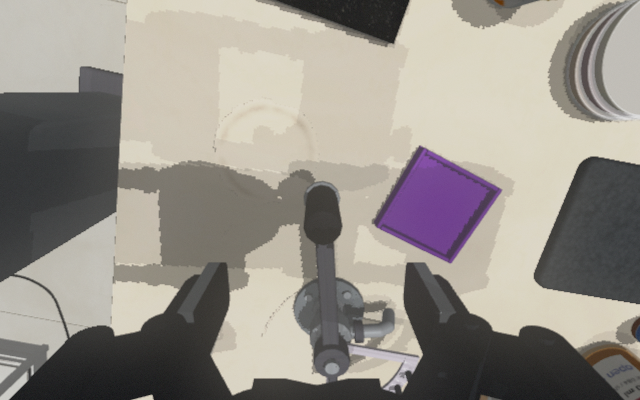

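```bash
python3 - <<'E'
from h import *
print(ray('w3',323.5,226,.132),ray('w3',321,200,.076),ray('w3',332.5,367,.08))
E
```

```text
[0.54096222 0.19526185 0.132     ] [0.54073676 0.19267211 0.076     ] [0.58096959 0.05575828 0.08      ]
```

jog_arm:
  motion:
    - [[0.4, 0.3, 2], [0, 0, 0], 7.5]
    - [[0, 0, 2.5], [0, 0, 0], 7.5]
    - [[0, 0, 2.2], [0, 0, 0], 7.5]
    - [[0, 0, 1.8], [0, 0, 0], 7.5]
    - [[0, 0, 0], [0, 0, 0], 7.5]

```text
clock: 11.5
position: [0.5396, 0.1926, 0.1104]
tool_rot: [[-0.218, 0.976, -0.004], [0.976, 0.218, -0.001], [0.0, -0.004, -1.0]]
ft_force: [-0.8, 0.0, -0.7]
gripper_width: 0.881
finger_force: 0.0
```

jog_arm:
  motion:
    - [[0, 0, 0], [0, 0, 0], 5]
    - [[0, 0, 0], [0, 0, 0], 3.5]
    - [[0, 0, 0], [0, 0, 0], 2.5]
    - [[0, 0, 0], [0, 0, 0], 1.5]
    - [[0, 0, 0], [0, 0, 0], 1.5]
  squeeze: 45

```text
clock: 12.12
position: [0.5412, 0.1928, 0.1137]
tool_rot: [[-0.218, 0.976, 0.0], [0.976, 0.218, -0.0], [-0.0, 0.0, -1.0]]
ft_force: [-3.3, -0.4, 5.6]
gripper_width: 0.242
finger_force: 43.8
```

jog_arm:
  motion:
    - [[0, 0, 0], [0, 0, 0], 1.2]
    - [[0, 0, 0], [0, 0, 0], 1.2]
    - [[0, 0, 0], [0, 0, 0], 1.2]

```text
clock: 12.5
position: [0.5412, 0.1928, 0.1137]
tool_rot: [[-0.218, 0.976, 0.0], [0.976, 0.218, -0.0], [-0.0, 0.0, -1.0]]
ft_force: [-4.3, -0.0, 5.7]
gripper_width: 0.242
finger_force: 43.8
```

jog_arm:
  motion:
    - [[-0.16, -1.39, 0], [0, 0, -0.1], 1.2]
    - [[-0.16, -1.39, 0], [0, 0, -0.1], 1.2]
    - [[-0.16, -1.39, 0], [0, 0, -0.1], 1.2]
    - [[-0.16, -1.39, 0], [0, 0, -0.1], 1.2]
    - [[0, 0, 0], [0, 0, 0], 1.2]

```text
clock: 13.12
position: [0.4922, 0.1674, 0.1137]
tool_rot: [[-0.58, 0.814, 0.002], [0.814, 0.58, 0.002], [0.0, 0.003, -1.0]]
ft_force: [-0.6, 5.2, 3.4]
gripper_width: 0.245
finger_force: 45.3
```

jog_arm:
  motion:
    - [[-0.16, -1.39, 0], [0, 0, -0.1], 1.2]
    - [[-0.16, -1.39, 0], [0, 0, -0.1], 1.2]
    - [[-0.16, -1.39, 0], [0, 0, -0.1], 1.2]
    - [[-0.16, -1.39, 0], [0, 0, -0.1], 1.2]
    - [[0, 0, 0], [0, 0, 0], 1.2]

```text
clock: 13.75
position: [0.4566, 0.1247, 0.1137]
tool_rot: [[-0.851, 0.524, 0.0], [0.524, 0.851, 0.003], [0.001, 0.002, -1.0]]
ft_force: [-3.4, 7.8, 7.3]
gripper_width: 0.242
finger_force: 45.7
```

jog_arm:
  motion:
    - [[-0.16, -1.39, 0], [0, 0, -0.1], 1.2]
    - [[-0.16, -1.39, 0], [0, 0, -0.1], 1.2]
    - [[0, 0, 0], [0, 0, 0], 1.2]
    - [[0, 0, 0], [0, 0, 0], 1.2]
    - [[0, 0, 0], [0, 0, 0], 1.2]

```text
clock: 14.38
position: [0.446, 0.0992, 0.1136]
tool_rot: [[-0.939, 0.345, -0.001], [0.345, 0.939, 0.003], [0.002, 0.002, -1.0]]
ft_force: [-5.5, 6.8, 9.7]
gripper_width: 0.245
finger_force: 45.9
```

```bash
python3 - <<'E'
from h import *
from bench import vision,get_state
import cv2
s=get_state();p=s['position'];d=p[:2]-np.array([.581,.0565]);print(p,np.hypot(*d),np.arctan2(d[1],d[0])-np.radians(106.4),s['ft_force'],s['finger_force'])
w=vision.grab_frame('wrist')['img']; g=vision.grab_frame('scene')['img'][165:225,270:350]
cv2.imwrite('pics/c5.png',np.hstack([cv2.resize(g,(480,400)),cv2.resize(w,(320,400))]))
E
```

```text
[0.44595792 0.09924545 0.11362225] 0.14164581941108312 0.9780062951407691 [-5.48060348  6.78097413  9.7280979 ] 45.917251110076904
```

View pics/c5.png

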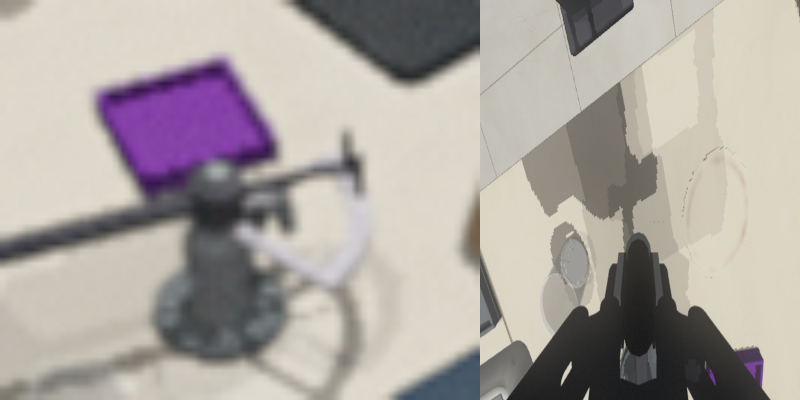

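jog_arm:
  motion:
    - [[0, -0.1, 0], [0, 0, 0], 1.2]
    - [[0, 0, 0], [0, 0, 0], 1.2]
    - [[0, 0, 0], [0, 0, 0], 1.2]
    - [[0, 0, 0], [0, 0, 0], 1.2]
    - [[0, 0, 0], [0, 0, 0], 1.2]

```text
clock: 15.1
position: [0.4457, 0.0985, 0.1136]
tool_rot: [[-0.939, 0.345, -0.001], [0.345, 0.939, 0.003], [0.002, 0.002, -1.0]]
ft_force: [-5.3, 8.1, 9.3]
gripper_width: 0.241
finger_force: 45.9
```

jog_arm:
  motion:
    - [[0, 0, 0], [0, 0, 0], 1.2]
    - [[0, 0, 0], [0, 0, 0], 1.2]
    - [[0, 0, 0], [0, 0, 0], 1.2]
    - [[0, 0, 0], [0, 0, 0], 1.2]
    - [[0, 0, 0], [0, 0, 0], 1.2]

```text
clock: 15.72
position: [0.4457, 0.0985, 0.1136]
tool_rot: [[-0.939, 0.345, -0.001], [0.345, 0.939, 0.003], [0.002, 0.002, -1.0]]
ft_force: [-4.9, 8.2, 9.6]
gripper_width: 0.246
finger_force: 45.9
```

```bash
python3 -c "
from bench import env,get_state
s=get_state();print(s['position'],s['finger_force'],s['ft_force']);print(env.finish_job())"
```

```text
[0.44572366 0.09850186 0.11360745] 45.889912247657776 [-4.93477543  8.23993806  9.59117165]
the job is handed in; nothing more can be done
None
```

The job is handed in at about 16 s: the bottle stands upright and released in the grey tray, and the gripper holds the lever at an estimated 0.98 rad with the pointer between the pins; the hand-in gave no verdict.

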